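# Load the pocket die into the bench press

### The job

Load the press with the die board that carries the rectangular cutting frame: set it on the press bed between the guide rails and slide it in under the press head, pull handle towards you, until it lies flat and fully home against the back stop. Leave the board with the round cutter where it is.

Things in the scene. Friction and masses are not known exactly. Their poses are not given: they have to be found in the camera images.
- pocket_die: Die board to load: loose plywood board 110 (x) x 84 (y) x 12 mm, about 0.28 kg, flat on the table. Thin steel rectangular frame 84 x 63 mm on it, top 34 mm above the underside. Origin: centre of the board's underside, z up. At the -x end an upright black pull handle: 14 mm thick (y), 46 mm tall from the underside, from x = -55 to -107 mm. The +x end goes into the press first.
- pocket_die_handle (a point): Grip point of that board's black pull handle: at x = -87, y = 0, z = 34 mm in the board's frame (12 mm below the handle's top). Axes as the board's. Pinch it across y, from above. When the board is fully home its origin is at x = 0, y = 0, z = 10 mm in the press's frame, axes parallel, and the handle stays in front of the head.
- press: Fixed bench press. Origin: on the table under the head's centre; +x leads away from the robot into the press. Bed: top z = 10, x -155 to 80, y +-90 mm. Head: x +-25, y +-92, z 73 to 150 mm, lever above to 210; 28 mm pillars at x = 0, y = +-75. Guide rails: x -70 to 55, inner faces y = +-52 mm; back stop: face at x = 55 mm; both rise to z = 22 mm.
- round_die: The other die board, to be left alone: the same plywood board, size and handle (origin and axes as for the first), but with a round steel cutting ring 60 mm across on top.

How it is judged:
On the way:
1. the board with the rectangular frame is low over the press bed, in front of the head and in line with the rails, handle outwards (x of pocket_die in the frame of press between -0.17 and -0.04 m and y of pocket_die in the frame of press between -0.025 and 0.025 m and z of pocket_die in the frame of press between 0.005 and 0.04 m and x of pocket_die_handle in the frame of press below -0.1 m), for 0.1 s.
At the end, for the whole second after the job is handed in: The board with the rectangular frame lies at rest and flat on the press bed under the head, handle outwards: within 12 mm of fully home against the back stop, within 15 mm of the bed's centre line and within 12 degrees of straight (the rails alone ensure these two) (x of pocket_die in the frame of press between -0.012 and 0.012 m and y of pocket_die in the frame of press between -0.015 and 0.015 m and z of pocket_die in the frame of press between 0.005 and 0.015 m and angle between the x axis of pocket_die and the x axis of press, either way round below 0.21 rad and angle between pocket_die's own z axis and vertical below 0.1 rad and x of pocket_die_handle in the frame of press below -0.06 m and linear speed of pocket_die below 0.02 m/s); the robot touches nothing.
It fails at once if the round-cutter board has been moved more than 30 mm (distance of round_die from where it was at the start of the episode above 0.03 m).
It also fails if it takes over 38 s, if anything falls off the work surface, if the arm or the gripper's body presses on something with over 40 N, if the wrist force passes 120 N, or if a joint passes its speed limit or range.

### The arm

A 7-joint arm with a two-finger parallel gripper is mounted at the origin on the work surface. World frame = base frame: x ahead of the robot, y to its left, z up, the work surface at z = 0. Lengths are in m, angles in rad, forces in N, time in s.
With the tool pointing down it reaches from about 0.4 to 0.9 m from the base axis. Payload 5.5 kg.
Tool frame: the origin (TCP) lies at the very end of the fingers, on their centre line; the grasp point (between the pads) lies 19 mm behind it; x points along the fingers, z is the direction in which the jaws open and shut, and the axes are right-handed (so a half turn about x gives the same grasp; the last joint's range is limited). The gripper opens to 85 mm and grips with 20 to 120 N. Pads are 22 mm wide; open, the fingers measure 114 mm over their backs; the gripper's body (76 mm by 85 mm) begins 54 mm behind the grasp point. The pads swing forward as they close: fully open they stand 13 mm farther back than shut.
Start: joints at [-0.909, 0.501, -0.427, 1.55, 0.221, 1.138, -0.21], TCP at [0.252, 0.599, 0.231] pointing down, gripper open.
Joint ranges: [-2.88, 2.88], [-0.31, 2.03], [-1.54, 1.56], [0.2, 2.42], [-1.41, 4.55], [0.19, 2.02], [-2.57, 2.57]. Speed limits (rad/s): [2.57, 2.57, 3.14, 3.14, 3.14, 3.14, 3.14].

### API

Orientations are given as a unit quaternion [x, y, z, w].
In Python, from workcell import r, imaging gives the robot as it stands.
- The arm moves only by the tool servo_tool, never from a script. Its argument "targets" is a list of rows, each a list of 2 entries, a list of its own where there are three numbers: the shift along the tool's x, y, z in m, then the turn, a rotation vector about the tool's x, y, z in degrees. A call has 1 to 8 rows; each row shifts and turns the commanded pose from where the row before left it, along the tool's axes as they then stand; what a row does not reach is not made up. A row lasts 1/12 s, in which the tool goes at most 41.7 mm and 7.16 degrees, less where a joint would pass 70% of its speed; a pose out of reach is approached as far as the arm can. A call with a gripper value outside its range is refused whole. "hand" is the closure, from -1 (fully open) to 1 (shut), so that 0 is half open, set as the call begins (left out, the last holds). The fingers move at their own pace and stop on an object; "newtons" is the grip in N (left out, the last holds). Time passes only in rows, so rows that do not move let the fingers close. It gives the time, the measured TCP pose, the force and the opening at its end, in the units of the state.
- r.read_state(): the state, without advancing time (a new reading comes with each control period).
- imaging.grab_frame(name): name is "scene" or "side" or "wrist"; returns a dict with "image" (480x640x3 uint8, red, green, blue), "mtx" (3x3 intrinsics, pixels), "world_from_camera" (4x4, takes a point from camera to world coordinates). Camera axes: x right, y down, z forward; pixel columns grow to the right and rows downward; lengths in m; the calibration is good to about 2 mm. A picture is of the moment at which its call begins. There is no depth.
- r.job_done(): hands the job in, once; it reports no verdict.
The state is a dict: "clock": time; "qpos": joint angles; "joint_vel": joint speeds; "tau": joint torques, N m; "eef_pos": TCP position; "eef_rot": TCP orientation; "wrist_force": force on the tool from outside, world axes, zero at the start; "wrist_torque": the same for the moment, N m; "finger_gap": finger opening in m.
Only numpy, scipy, OpenCV 4.12 (cv2) and the standard library are available. Lean on these libraries where they do the work, as an engineer would, in place of code of your own. Each camera call takes 0.05 s, during which the arm holds its last target.

## Working session

There is one attempt and no reset: what is moved stays moved. The work goes in short steps, Python scripts to look and compute and a tool call to move; the robot and the scene stay as the last step left them, time stands still between calls to the robot, and variables do not carry over. Pictures are saved under pics/ and viewed, and the job is handed in when it is done.

Besides the shell and the picture viewer there is one more tool, called as name([rows], argument=value, ...), one row to a line, values as JSON. servo_tool: Moves the arm, as the interface text tells. Its arguments: {"type":"object","properties":{"targets":{"type":"array"},"hand":{"type":"number"},"newtons":{"type":"number"}},"required":["targets"]}

```bash
mkdir -p pics; cat > h.py <<'E'
from workcell import r, imaging
import numpy as np, cv2
def snap(n,f):
    d=imaging.grab_frame(n); cv2.imwrite('pics/'+f+'.png',d['image'][:,:,::-1]); np.savez('pics/'+f+'.npz',**d); return d
def ray(d,uv,z):
    K=np.array(d['mtx']);T=np.array(d['world_from_camera'])
    v=T[:3,:3]@np.linalg.solve(K,[uv[0],uv[1],1]);o=T[:3,3]
    return o+v*(z-o[2])/v[2]
def proj(d,p):
    K=np.array(d['mtx']);T=np.linalg.inv(np.array(d['world_from_camera']))
    c=K@(T[:3,:3]@np.array(p)+T[:3,3]); return c[:2]/c[2]
E
python3 - <<'E'
from h import *
print(r.read_state())
for n in ['scene','side','wrist']:
    d=snap(n,n+'0'); print(n,np.round(d['world_from_camera'],3),d['mtx'])
E
```

```text
{'clock': 0.0, 'qpos': array([-0.90879439,  0.50187155, -0.42676981,  1.55147693,  0.22078987,
        1.13829906, -0.21027643]), 'joint_vel': array([ 8.23593093e-04,  7.60402015e-04,  3.31305115e-04, -2.16927060e-03,
       -3.52785354e-04, -2.61693201e-05,  4.48832711e-04]), 'tau': array([-7.92469245e-05, -5.69499815e+01, -5.81643105e+00, -2.80943638e+01,
        1.06280323e-02,  1.19575436e-02, -4.78486839e-06]), 'eef_pos': array([0.25217691, 0.59831551, 0.2302314 ]), 'eef_rot': array([-0.39144018,  0.58972413,  0.39069844,  0.58851913]), 'wrist_force': array([-0.60128654,  0.49258029,  0.03149606]), 'wrist_torque': array([ 0.00822688, -0.00464411, -0.06519804]), 'finger_gap': 0.08553797814369228}
scene [[-0.898  0.311 -0.311  0.878]
 [ 0.439  0.655 -0.615  0.641]
 [ 0.013 -0.689 -0.725  0.837]
 [ 0.     0.     0.     1.   ]] [[551.24376388   0.         315.45267939]
 [  0.         551.24376388 238.08926306]
 [  0.           0.           1.        ]]
side [[-0.741  0.464 -0.486  1.04 ]
 [ 0.672  0.494 -0.552  0.528]
 [-0.016 -0.735 -0.677  0.714]
 [ 0.     0.     0.     1.   ]] [[567.66471017   0.         313.92781632]
 [  0.         567.66471017 234.63207941]
 [  0.           0.           1.        ]]
wrist [[ 0.389  0.874  0.29   0.176]
 [ 0.921 -0.369 -0.124  0.63 ]
 [-0.001  0.315 -0.949  0.374]
 [ 0.     0.     0.     1.   ]] [[343.36424016   0.         319.16072575]
 [  0.         343.36424016 243.82238265]
 [  0.           0.           1.        ]]
```

View pics/scene0.png

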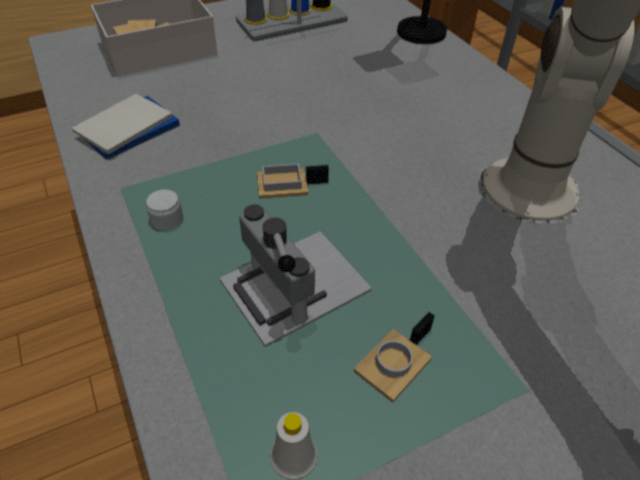

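View pics/side0.png

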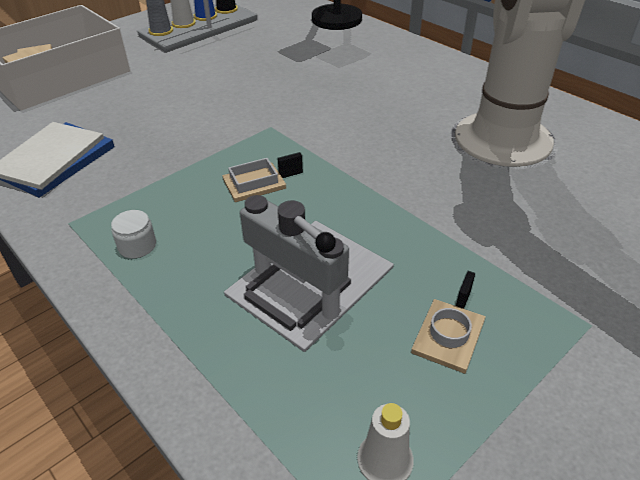

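View pics/wrist0.png

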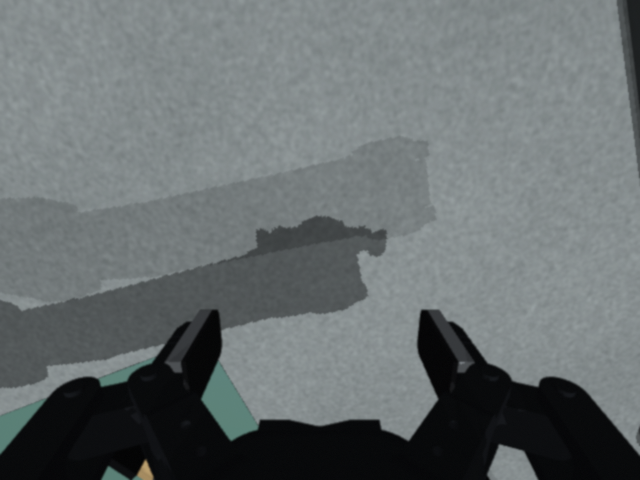

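The rectangular-frame board is at scene (283,181) with its handle at (317,174). The round one is at scene (394,363), and the press bed is centred near (295,285). Next I measure the corners.

```bash
python3 - <<'E'
from h import *
for n,(x0,y0,x1,y1) in [('scene',(210,140,390,350)),('side',(210,130,410,360))]:
    d=dict(np.load(f'pics/{n}0.npz')); im=d['image']
    c=im[y0:y1,x0:x1][:,:,::-1]
    k=2.8 if n=='scene' else 2.6
    cv2.imwrite(f'pics/{n}0c.png',cv2.resize(c,None,fx=k,fy=k,interpolation=cv2.INTER_CUBIC))
    hsv=cv2.cvtColor(im,cv2.COLOR_RGB2HSV)
    m=((hsv[:,:,0]<25)&(hsv[:,:,0]>8)&(hsv[:,:,1]>80)).astype(np.uint8)
    m[:130]=0;m[:,:215]=0
    m=cv2.morphologyEx(m,cv2.MORPH_CLOSE,np.ones((3,3)))
    for cc in cv2.findContours(m,0,2)[0]:
        if cv2.contourArea(cc)<150: continue
        h=cv2.convexHull(cc); q=cv2.approxPolyDP(h,4,True)[:,0]
        print(n,'wood',[(tuple(p),np.round(ray(d,p,.012)[:2],3)) for p in q.tolist()])
        print('  minrect')
    b=(im.max(2)<45).astype(np.uint8)
    for cc in cv2.findContours(b,0,2)[0]:
        x,y,w,hh=cv2.boundingRect(cc)
        if cv2.contourArea(cc)>60 and x>200 and y>130: print(n,'black',(x,y,w,hh),cv2.approxPolyDP(cv2.convexHull(cc),2,True)[:,0].tolist())
E
```

```text
scene wood [((394, 330), array([0.496, 0.205])), ((414, 334), array([0.469, 0.227])), ((430, 358), array([0.471, 0.28 ])), ((391, 400), array([0.572, 0.318])), ((354, 369), array([0.599, 0.242]))]
  minrect
scene wood [((303, 169), array([ 0.452, -0.272])), ((305, 194), array([ 0.485, -0.191])), ((260, 197), array([ 0.58 , -0.225])), ((258, 172), array([ 0.551, -0.307]))]
  minrect
scene wood [((639, 152), array([-0.322,  0.019])), ((607, 130), array([-0.321, -0.082])), ((639, 130), array([-0.396, -0.047]))]
  minrect
scene black (410, 313, 24, 31) [[430, 313], [433, 318], [429, 330], [417, 343], [410, 339], [413, 328]]
scene black (267, 308, 25, 17) [[291, 308], [291, 313], [271, 324], [267, 322]]
scene black (239, 267, 25, 16) [[263, 271], [239, 282], [247, 273], [259, 267]]
scene black (274, 255, 35, 26) [[308, 269], [303, 276], [282, 280], [274, 266], [280, 257], [287, 255]]
scene black (243, 236, 23, 27) [[243, 237], [253, 239], [265, 253], [261, 262]]
scene black (264, 231, 12, 18) [[264, 231], [272, 234], [275, 248], [265, 244]]
scene black (306, 166, 22, 18) [[327, 166], [327
[... 204 characters left out ...]
0.567, 0.317])), ((465, 372), array([0.574, 0.321]))]
  minrect
side black (298, 301, 24, 27) [[320, 301], [321, 310], [300, 327], [298, 323]]
side black (245, 296, 51, 35) [[245, 296], [295, 325], [290, 330]]
side black (456, 271, 19, 37) [[474, 273], [464, 306], [457, 306], [459, 291], [467, 272]]
side black (250, 265, 29, 26) [[278, 268], [253, 290], [250, 289], [257, 278], [271, 266]]
side black (316, 233, 27, 25) [[318, 235], [332, 235], [342, 250], [341, 254], [335, 257], [325, 257], [316, 245]]
side black (279, 214, 25, 22) [[303, 230], [294, 235], [283, 233], [279, 228], [279, 214], [294, 218]]
side black (278, 153, 25, 25) [[300, 153], [302, 172], [282, 177], [279, 173], [278, 158]]
```

View pics/scene0c.png

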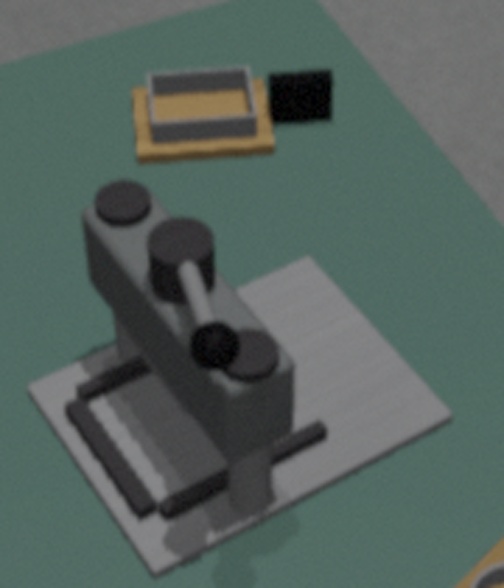

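View pics/side0c.png

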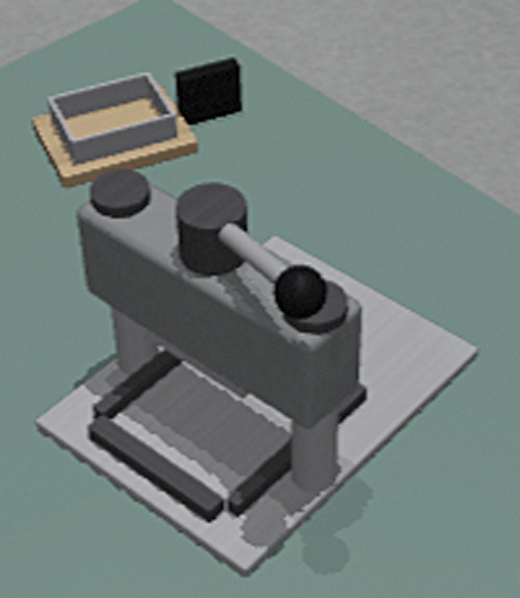

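```bash
cat >> h.py <<'E'
def fit2(local,world):
    l=np.array(local,float);w=np.array(world,float)[:,:2]
    lc,wc=l.mean(0),w.mean(0);a=l-lc;b=w-wc
    th=np.arctan2((a[:,0]*b[:,1]-a[:,1]*b[:,0]).sum(),(a*b).sum())
    R=np.array([[np.cos(th),-np.sin(th)],[np.sin(th),np.cos(th)]])
    t=wc-R@lc; return t,th,w-(l@R.T+t)
E
python3 - <<'E'
from h import *
S=dict(np.load('pics/scene0.npz'));D=dict(np.load('pics/side0.npz'))
f=lambda c,o,k:[(np.array(p)+.5)/k-.5+o for p in c]
# bed order: back-left? print world first
bs=f([(30,388),(310,257),(452,413),(156,568)],np.array([210,140]),2.8)
bd=f([(38,420),(275,238),(477,348),(247,568)],np.array([210,130]),2.6)
for d,c,n in((S,bs,'s'),(D,bd,'d')):
    w=[ray(d,p,.010) for p in c]; print(n,np.round(w,3)[:,:2].tolist(),[round(float(np.linalg.norm(w[i]-w[(i+1)%4])),3) for i in range(4)])
    # order: (far,-y) (near,-y) (near,+y) (far,+y)
    t,th,res=fit2([(.08,-.09),(-.155,-.09),(-.155,.09),(.08,.09)],w); print('press',t,np.degrees(th),np.round(res,3).tolist())
ws=f([(133,87),(273,148),(137,154)],np.array([210,140]),2.8)
wd=f([(33,122),(197,142),(63,177)],np.array([210,130]),2.6)
for d,c in((S,ws),(D,wd)):
    w=[ray(d,p,.012) for p in c]; print(np.round(w,3)[:,:2].tolist())
    t,th,res=fit2([(.055,-.042),(-.055,.042),(.055,.042)],w); print('die',t,np.degrees(th),np.round(res,3).tolist(),'handle',t+np.array([np.cos(th),np.sin(th)])*-.087)
    die=(t,th)
    for nm,dd in(('scene',S),('side',D)):
        R=np.array([[np.cos(th),-np.sin(th)],[np.sin(th),np.cos(th)]])
        print(nm,[np.round(proj(dd,[*(t+R@np.array(q)),.046]),0).tolist() for q in[(-.055,.007),(-.055,-.007),(-.107,.007),(-.107,-.007)]])
E
```

```text
s [[0.736, -0.043], [0.505, -0.073], [0.484, 0.101], [0.713, 0.128]] [0.233, 0.176, 0.231, 0.173]
press [0.64666316 0.03290559] 7.18290380546901 [[-0.001, 0.003], [0.001, 0.002], [0.002, -0.002], [-0.002, -0.004]]
d [[0.736, -0.045], [0.508, -0.072], [0.485, 0.102], [0.715, 0.131]] [0.23, 0.176, 0.232, 0.178]
press [0.6480528  0.03386964] 7.043297228451281 [[-0.002, 0.001], [0.003, 0.003], [0.001, -0.002], [-0.002, -0.002]]
[[0.552, -0.312], [0.479, -0.193], [0.58, -0.233]]
die [ 0.51453358 -0.25264362] -20.93502457000408 [[0.001, -0.0], [0.001, 0.0], [-0.001, -0.0]] handle [ 0.43327678 -0.22155774]
scene [[306.0, 171.0], [306.0, 167.0], [329.0, 170.0], [329.0, 166.0]]
side [[279.0, 162.0], [277.0, 158.0], [303.0, 156.0], [301.0, 152.0]]
[[0.555, -0.304], [0.477, -0.195], [0.579, -0.232]]
die [ 0.51562398 -0.25136588] -18.18055882869204 [[0.001, 0.004], [0.001, -0.001], [-0.002, -0.003]] handle [ 0.4329672  -0.22422079]
scene [[306.0, 170.0], [305.0, 166.0], [329.0, 169.0], [328.0, 165.0]]
side [[279.0, 161.0], [276.0, 158.0], [302.0, 155.0], [300.0, 152.0]]
```

```bash
cat >> h.py <<'E'
from scipy.spatial.transform import Rotation as Ro
def rel(goal_p,yaw_deg,st=None):
    "delta in tool axes to go to TCP goal with tool x down, tool y = dir(yaw)"
    st=st or r.read_state(); R0=Ro.from_quat(st['eef_rot']); 
    a=np.radians(yaw_deg); y=np.array([np.cos(a),np.sin(a),0]); x=np.array([0,0,-1.]); z=np.cross(x,y)
    R1=Ro.from_matrix(np.c_[x,y,z])
    return R0.inv().apply(np.array(goal_p)-st['eef_pos']), (R0.inv()*R1).as_rotvec(degrees=True)
E
python3 - <<'E'
from h import *
st=r.read_state();R=Ro.from_quat(st['eef_rot']).as_matrix();print(R)
d=dict(np.load('pics/wrist0.npz'));print(R.T@(d['world_from_camera'][:3,3]-st['eef_pos']))
for y in(-20,160):print(rel([.433,-.223,.2],y))
E
```

```text
[[-6.17798747e-04 -9.21558198e-01  3.88239754e-01]
 [-1.36340600e-03  3.88240243e-01  9.21557190e-01]
 [-9.99998880e-01  4.00084689e-05 -1.49631231e-03]]
[-0.14325105  0.08245487 -0.00031383]
(array([ 0.03150744, -0.48552503, -0.68681565]), array([ 1.77154906e+02, -6.83518006e-03,  1.32451604e-01]))
(array([ 0.03150744, -0.48552503, -0.68681565]), array([-2.84504421, -0.08565788, -0.00442038]))
```

servo_tool([
  [[0,-0.031,-0.025],[0,0,0]],
  [[0,-0.031,-0.025],[0,0,0]],
  [[0,-0.031,-0.025],[0,0,0]],
  [[0,-0.031,-0.025],[0,0,0]],
  [[0,-0.031,-0.025],[0,0,0]],
  [[0,-0.031,-0.025],[0,0,0]],
  [[0,-0.031,-0.025],[0,0,0]],
  [[0,-0.031,-0.025],[0,0,0]],
], hand=-1, newtons=60)

```text
clock: 0.82
eef_pos: [0.4037, 0.3164, 0.2312]
eef_rot: [-0.391, 0.589, 0.391, 0.589]
wrist_force: [0.5, 0.2, 1.3]
finger_gap: 0.0856
```

servo_tool([
  [[0,-0.03,-0.025],[0,0,0]],
  [[0,-0.03,-0.025],[0,0,0]],
  [[0,-0.015,-0.037],[-1,0,0]],
  [[0,-0.015,-0.037],[-1,0,0]],
  [[0,-0.015,-0.037],[-1,0,0]],
  [[0,-0.015,-0.037],[0,0,0]],
  [[0,-0.015,-0.037],[0,0,0]],
  [[0,-0.015,-0.037],[0,0,0]],
])

```text
clock: 1.48
eef_pos: [0.4437, 0.0077, 0.2314]
eef_rot: [-0.406, 0.579, 0.406, 0.579]
wrist_force: [1.2, 0.4, -0.7]
finger_gap: 0.0858
```

```bash
python3 - <<'E'
from h import *
s=r.read_state();print(s['clock'],s['qpos'],s['eef_pos']);print(rel([.433,-.223,.2],160))
E
```

```text
1.4833 [ 0.04267706  0.10273386 -0.1281689   2.05123558  0.01568768  0.98827486
  1.1310904 ] [0.44371147 0.00769217 0.23137288]
(array([ 0.03136368, -0.06820918, -0.22063929]), array([0.16105408, 0.00623449, 0.01237322]))
```

servo_tool([
  [[0.005,-0.011,-0.036],[0,0,0]],
  [[0.005,-0.011,-0.036],[0,0,0]],
  [[0.005,-0.011,-0.036],[0,0,0]],
  [[0.005,-0.011,-0.036],[0,0,0]],
  [[0.005,-0.011,-0.036],[0,0,0]],
  [[0.005,-0.007,-0.025],[0,0,0]],
  [[0,0,0],[0,0,0]],
])

```text
clock: 2.07
eef_pos: [0.4309, -0.2105, 0.2004]
eef_rot: [-0.404, 0.581, 0.404, 0.579]
wrist_force: [-0.3, -0.3, -0.5]
finger_gap: 0.0858
```

```bash
python3 - <<'E'
from h import *
s=r.read_state();print(s['clock'],s['qpos'],s['eef_pos']);print(rel([.433,-.223,.07],160))
snap('wrist','wrist1')
E
```

```text
2.0667 [ 0.33680207  0.20279515  0.06702904  2.01202521 -0.01335516  0.92784548
  1.6263993 ] [ 0.4308918  -0.21054673  0.2004168 ]
(array([ 0.13044205, -0.0063979 , -0.01058337]), array([-0.33273339, -0.1586437 , -0.04171048]))
```

View pics/wrist1.png

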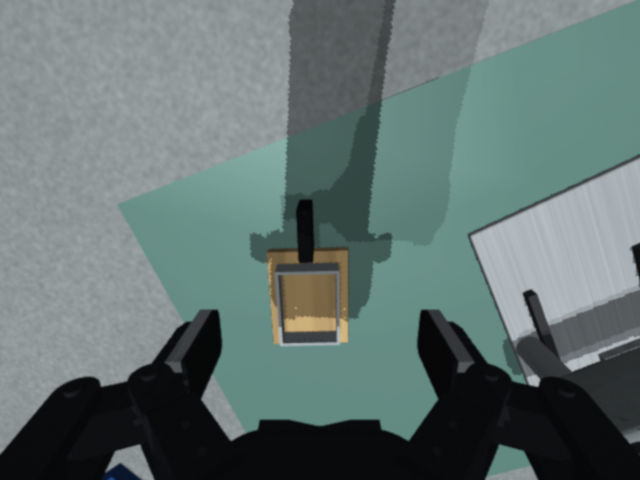

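```bash
python3 - <<'E'
from h import *
d=dict(np.load('pics/wrist1.npz'))
w=[ray(d,p,.012) for p in[(267,251),(348,249),(349,343),(274,345)]];print(np.round(w,3)[:,:2].tolist())
# image left = ? print fit with both assignments
for L in([(-.055,-.042),(-.055,.042),(.055,.042),(.055,-.042)],):
    t,th,res=fit2(L,w);print(t,np.degrees(th),np.round(res,3).tolist(),t-.087*np.array([np.cos(th),np.sin(th)]))
im=d['image'];b=(im.max(2)<40).astype(np.uint8)[180:265,280:330]
cc=max(cv2.findContours(b,0,2)[0],key=cv2.contourArea);print((cv2.approxPolyDP(cc,2,True)[:,0]+[280,180]).tolist())
for p in[(-.107,.007),(-.107,-.007),(-.055,0)]:
    R=np.array([[np.cos(th),-np.sin(th)],[np.sin(th),np.cos(th)]]);print(proj(d,[*(t+R@np.array(p)),.046]))
E
```

```text
[[0.445, -0.274], [0.472, -0.195], [0.579, -0.23], [0.552, -0.31]]
[ 0.51200928 -0.25230375] -18.67781002536233 [[-0.001, 0.001], [-0.001, -0.0], [0.001, -0.0], [0.001, -0.001]] [ 0.42959119 -0.22444233]
[[300, 200], [296, 210], [299, 260], [307, 262], [312, 260], [313, 250], [311, 200]]
[311.7155388 208.3389404]
[295.89370188 208.79057428]
[306.2358245  263.32147314]
```

```bash
python3 - <<'E'
from h import *
s=r.read_state();print(s['eef_pos']);print(rel([.430,-.224,.015],161))
E
```

```text
[ 0.43159185 -0.2073109   0.20059777]
(array([ 0.18560759, -0.00450822, -0.01603407]), array([-1.19350814, -0.05438269, -0.0750552 ]))
```

servo_tool([
  [[0.02,-0.0025,-0.008],[-1,0,0]],
  [[0.025,-0.002,-0.008],[0,0,0]],
  [[0.035,0,0],[0,0,0]],
  [[0.035,0,0],[0,0,0]],
  [[0.02,0,0],[0,0,0]],
  [[0,0,0],[0,0,0]],
])

```text
clock: 2.62
eef_pos: [0.4288, -0.2177, 0.0624]
eef_rot: [-0.409, 0.576, 0.415, 0.573]
wrist_force: [-0.8, -0.5, 0.8]
finger_gap: 0.0853
```

```bash
python3 - <<'E'
from h import *
s=r.read_state();print(s['eef_pos']);print(rel([.430,-.224,.015],161))
snap('wrist','wrist2')
E
```

```text
[ 0.42879765 -0.21770437  0.06236226]
(array([ 0.04732468, -0.00356555, -0.00565028]), array([ 0.26180587,  0.08914404, -0.48973054]))
```

View pics/wrist2.png

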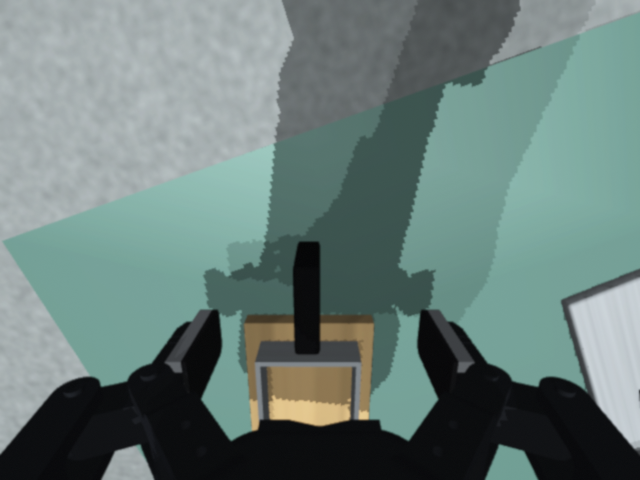

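The handle (x≈307, rows 242–350) sits between the fingers, with pads at x≈210 and 430, about 5 mm off centre. Correcting that, then going down and closing.

servo_tool([
  [[0.01,-0.002,-0.005],[0,0,0]],
  [[0.015,-0.001,0],[0,0,0]],
  [[0.017,0,0],[0,0,0]],
  [[0,0,0],[0,0,0]],
  [[0,0,0],[0,0,0]],
])

```text
clock: 3.08
eef_pos: [0.4336, -0.2267, 0.0249]
eef_rot: [-0.412, 0.575, 0.411, 0.575]
wrist_force: [0.1, 0.5, -1.1]
finger_gap: 0.0855
```

```bash
python3 - <<'E'
from h import *
s=r.read_state();print(s['eef_pos'],s['wrist_force']);print(rel([.430,-.224,.015],161))
E
```

```text
[ 0.43359468 -0.22674716  0.02493811] [ 0.07871215  0.53869494 -1.10538148]
(array([0.00993608, 0.00429409, 0.00143865]), array([0.16155554, 0.00366107, 0.02825318]))
```

servo_tool([
  [[0.006,0.004,0.001],[0,0,0]],
  [[0.004,0,0],[0,0,0]],
  [[0,0,0],[0,0,0]],
])

```text
clock: 3.33
eef_pos: [0.4295, -0.2241, 0.0144]
eef_rot: [-0.411, 0.575, 0.411, 0.575]
wrist_force: [0.5, -0.2, -0.4]
finger_gap: 0.0853
```

servo_tool([
  [[0,0,0],[0,0,0]],
  [[0,0,0],[0,0,0]],
  [[0,0,0],[0,0,0]],
  [[0,0,0],[0,0,0]],
  [[0,0,0],[0,0,0]],
  [[0,0,0],[0,0,0]],
  [[0,0,0],[0,0,0]],
  [[0,0,0],[0,0,0]],
], hand=1, newtons=80)

```text
clock: 4.0
eef_pos: [0.4298, -0.2245, 0.0145]
eef_rot: [-0.411, 0.575, 0.411, 0.575]
wrist_force: [-1.2, 0.4, 4.4]
finger_gap: 0.0131
```

Gripped (gap is about 14 mm). Lifting.

servo_tool([
  [[-0.015,0,0],[0,0,0]],
  [[-0.025,0,0],[0,0,0]],
  [[-0.03,0,0],[0,0,0]],
  [[-0.03,0,0],[0,0,0]],
  [[0,0,0],[0,0,0]],
  [[0,0,0],[0,0,0]],
])

```text
clock: 4.5
eef_pos: [0.4304, -0.2246, 0.1153]
eef_rot: [-0.412, 0.575, 0.411, 0.576]
wrist_force: [-0.2, 0.9, -3.6]
finger_gap: 0.0127
```

```bash
python3 - <<'E'
from h import *
a=np.radians(7.1);P=np.array([.647,.0335]);g=P+(-.105-.087)*np.array([np.cos(a),np.sin(a)])
s=r.read_state();print(s['eef_pos'],s['wrist_force'],g);print(rel([*g,.115],187.1))
snap('wrist','wrist3');snap('side','side3')
E
```

```text
[ 0.43042849 -0.22463431  0.11527145] [-0.16638725  0.86851997 -3.63384494] [0.45647227 0.00976852]
(array([9.93208342e-05, 5.10456129e-02, 2.30255021e-01]), array([-25.93965638,  -0.04340749,   0.15007497]))
```

View pics/wrist3.png

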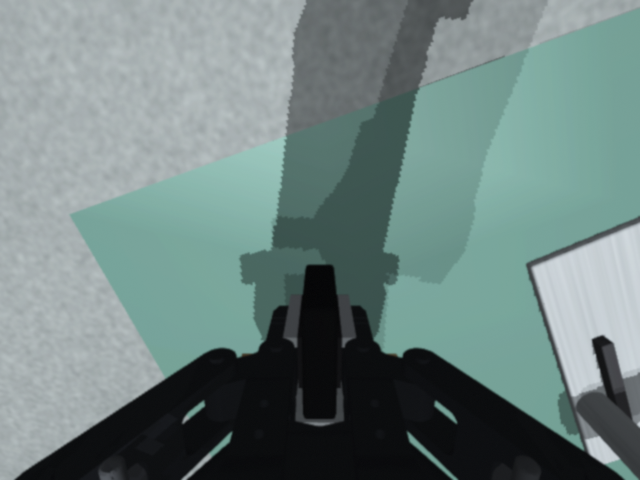

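View pics/side3.png

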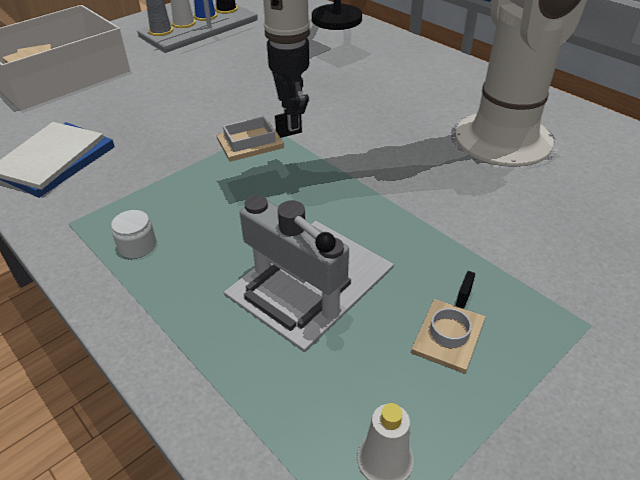

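servo_tool([
  [[0,0.0064,0.0288],[-3.25,0,0]],
  [[0,0.0048,0.0291],[-3.25,0,0]],
  [[0,0.0031,0.0293],[-3.25,0,0]],
  [[0,0.0015,0.0294],[-3.25,0,0]],
  [[0,0,0.0295],[-3.25,0,0]],
  [[0,-0.0019,0.0294],[-3.25,0,0]],
  [[0,-0.0036,0.0293],[-3.25,0,0]],
  [[0,-0.0052,0.029],[-3.25,0,0]],
])

```text
clock: 5.27
eef_pos: [0.4533, 0.0115, 0.1123]
eef_rot: [-0.53, 0.468, 0.532, 0.466]
wrist_force: [-0.2, -0.0, -3.3]
finger_gap: 0.013
```

servo_tool([
  [[0,0,0],[0,0,0]],
  [[0,0,0],[0,0,0]],
  [[0,0,0],[0,0,0]],
])

```text
clock: 5.52
eef_pos: [0.4537, 0.0098, 0.1127]
eef_rot: [-0.529, 0.469, 0.531, 0.467]
wrist_force: [-0.5, -0.7, -3.3]
finger_gap: 0.0131
```

```bash
python3 - <<'E'
from h import *
a=np.radians(7.1);P=np.array([.647,.0335]);g=P+(-.105-.087)*np.array([np.cos(a),np.sin(a)])
s=r.read_state();print(s['eef_pos'],s['wrist_force'],g);print(rel([*g,.026],187.1))
d=snap('scene','scene4');snap('side','side4')
for n,o in(('scene4',(200,140)),('side4',(210,100))):
    im=cv2.imread(f'pics/{n}.png')[o[1]:o[1]+230,o[0]:o[0]+260];cv2.imwrite(f'pics/{n}c.png',cv2.resize(im,None,fx=2.6,fy=2.6,interpolation=2))
E
```

```text
[0.45365219 0.00982062 0.11270166] [-0.46826384 -0.74241896 -3.29047184] [0.45647227 0.00976852]
(array([ 0.08669055, -0.0031158 , -0.00041757]), array([ 0.05622916,  0.0095209 , -0.21424951]))
```

View pics/scene4c.png

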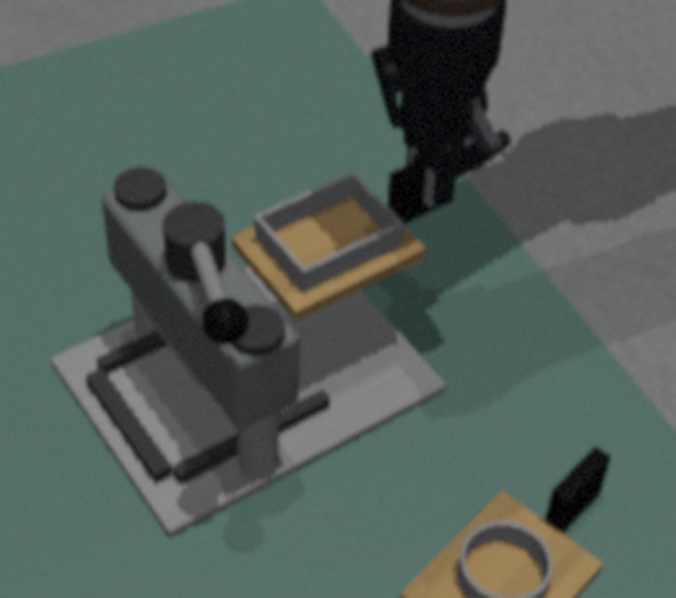

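View pics/side4c.png

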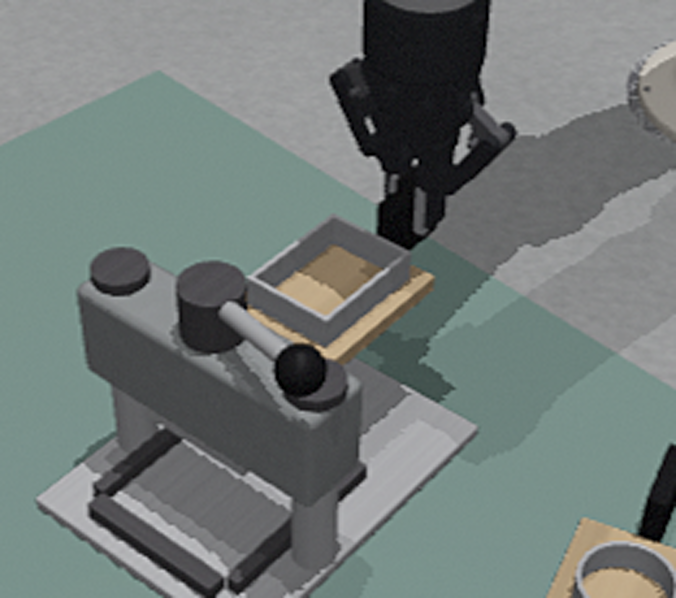

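```bash
python3 - <<'E'
from h import *
S=dict(np.load('pics/scene4.npz'));D=dict(np.load('pics/side4.npz'))
a=np.radians(7.1);P=np.array([.647,.0335]);Rp=np.array([[np.cos(a),np.sin(a)],[-np.sin(a),np.cos(a)]])
c=[(np.array(p)+.5)/2.6-.5+(200,140) for p in[(233,240),(424,248),(298,304)]]
for z in(.105,.11):
    w=[ray(S,p,z) for p in c];t,th,res=fit2([(.055,-.042),(-.055,.042),(.055,.042)],w)
    print(z,t,np.degrees(th),np.round(res,3).tolist(),'press frame',Rp@(t-P))
# side: front +y bottom corner and rear +y corner
for p in[(434,276),(333,352)]:
    u=(np.array(p)+.5)/2.6-.5+(210,100);print(Rp@(ray(D,u,.11)[:2]-P))
E
```

```text
0.105 [0.53964139 0.01530274] 8.059590276694605 [[0.001, 0.004], [0.002, 0.001], [-0.003, -0.005]] press frame [-0.10878459 -0.00478804]
0.11 [0.54183812 0.01946096] 8.059590276694585 [[0.0, 0.004], [0.003, 0.001], [-0.003, -0.005]] press frame [-0.10609074 -0.00093322]
[-0.15957321  0.04098197]
[-0.06282592  0.03637646]
```

servo_tool([
  [[0.02,0,0],[0,0,0]],
  [[0.03,0,0],[0,0,0]],
  [[0.02,0,0],[0,0,0]],
  [[0.008,0,0],[0,0,0]],
  [[0.004,0,0],[0,0,0]],
  [[0,0,0],[0,0,0]],
  [[0,0,0],[0,0,0]],
])

```text
clock: 6.2
eef_pos: [0.4559, 0.0098, 0.0329]
eef_rot: [0.53, -0.468, -0.53, -0.468]
wrist_force: [0.7, -0.1, -4.2]
finger_gap: 0.013
```

```bash
python3 - <<'E'
from h import *
s=r.read_state();print(s['eef_pos'],s['wrist_force']);print(rel([.4535,.0098,.026],187.1))
snap('scene','scene5');snap('side','side5')
for n,o in(('scene5',(200,140)),('side5',(210,130))):
    im=cv2.imread(f'pics/{n}.png')[o[1]:o[1]+230,o[0]:o[0]+260];cv2.imwrite(f'pics/{n}c.png',cv2.resize(im,None,fx=2.6,fy=2.6,interpolation=2))
E
```

```text
[0.45590491 0.00976295 0.03290466] [ 0.66493395 -0.08119607 -4.20813249]
(array([0.00690239, 0.00238829, 0.00033525]), array([ 0.00504324, -0.00853   ,  0.05333514]))
```

View pics/scene5c.png

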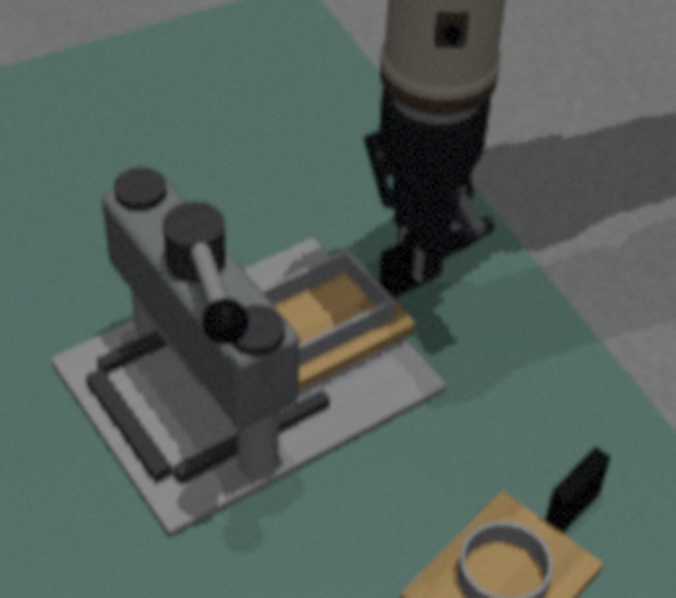

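View pics/side5c.png

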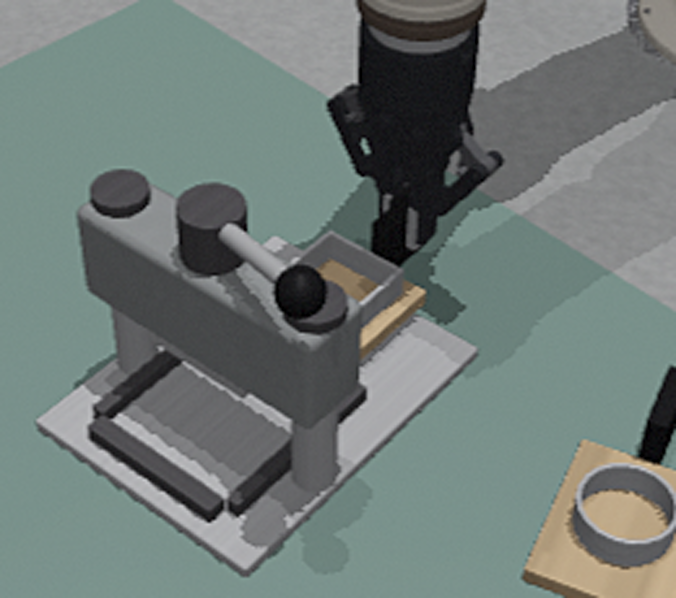

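The board is low over the bed, in line with the rails. Its rear left corner is at scene-crop (413,322), and I'll check it in the press frame.

```bash
python3 - <<'E'
from h import *
S=dict(np.load('pics/scene5.npz'));D=dict(np.load('pics/side5.npz'))
a=np.radians(7.1);P=np.array([.647,.0335]);Rp=np.array([[np.cos(a),np.sin(a)],[-np.sin(a),np.cos(a)]])
for d,p,o in[(S,(414,322),(200,140)),(S,(303,376),(200,140)),(D,(426,291),(210,130)),(D,(362,345),(210,130))]:
    u=(np.array(p)+.5)/2.6-.5+o;print(Rp@(ray(d,u,.030)[:2]-P))
s=r.read_state();t=Rp@(s['eef_pos'][:2]-P);print('tcp press',t)
E
```

```text
[-0.15800221  0.03977494]
[-0.06010731  0.03824845]
[-0.15780003  0.04146154]
[-0.09008602  0.03984657]
tcp press [-0.19202523  0.00024365]
```

servo_tool([
  [[0.004,0,0],[0,0,0]],
  [[0.003,0,0],[0,0,0]],
  [[0,0,0],[0,0,0]],
  [[0,0,0],[0,0,0]],
])

```text
clock: 6.63
eef_pos: [0.4551, 0.0101, 0.0253]
eef_rot: [-0.53, 0.468, 0.53, 0.468]
wrist_force: [-0.8, 0.6, -3.3]
finger_gap: 0.0129
```

servo_tool([
  [[0,-0.008,0],[0,0,0]],
  [[0,-0.012,0],[0,0,0]],
  [[0,-0.015,0],[0,0,0]],
  [[0,-0.015,0],[0,0,0]],
  [[0,-0.01,0],[0,0,0]],
  [[0,0,0],[0,0,0]],
  [[0,0,0],[0,0,0]],
])

```text
clock: 7.22
eef_pos: [0.5149, 0.0177, 0.0251]
eef_rot: [-0.53, 0.468, 0.53, 0.468]
wrist_force: [-0.3, 0.4, -3.6]
finger_gap: 0.0133
```

```bash
python3 - <<'E'
from h import *
a=np.radians(7.1);P=np.array([.647,.0335]);Rp=np.array([[np.cos(a),np.sin(a)],[-np.sin(a),np.cos(a)]])
s=r.read_state();t=Rp@(s['eef_pos'][:2]-P);print('tcp press',t,s['eef_pos'],s['wrist_force'],s['wrist_torque'])
g=P-.087*Rp[0];print(rel([*g,.0255],187.1))
E
```

```text
tcp press [-0.1330808   0.00063306] [0.51486143 0.01767922 0.02513355] [-0.2606927   0.3576104  -3.60630402] [-0.01655735  0.28737812  0.01079349]
(array([-0.00038255, -0.04607999, -0.00068099]), array([ 0.05963395,  0.00455841, -0.01995449]))
```

servo_tool([
  [[0,-0.01,0],[0,0,0]],
  [[0,-0.013,0],[0,0,0]],
  [[0,-0.01,0],[0,0,0]],
  [[0,-0.005,0],[0,0,0]],
  [[0,0,0],[0,0,0]],
  [[0,0,0],[0,0,0]],
])

```text
clock: 7.72
eef_pos: [0.5519, 0.0223, 0.025]
eef_rot: [-0.53, 0.468, 0.53, 0.468]
wrist_force: [-0.1, 0.3, -2.4]
finger_gap: 0.0129
```

servo_tool([
  [[0,-0.002,0],[0,0,0]],
  [[0,-0.002,0],[0,0,0]],
  [[0,0,0],[0,0,0]],
  [[0,0,0],[0,0,0]],
])

```text
clock: 8.05
eef_pos: [0.5563, 0.0228, 0.0252]
eef_rot: [-0.53, 0.468, 0.53, 0.468]
wrist_force: [-0.0, -0.0, -3.4]
finger_gap: 0.0129
```

servo_tool([
  [[0,-0.002,0],[0,0,0]],
  [[0,-0.002,0],[0,0,0]],
  [[0,0,0],[0,0,0]],
  [[0,0,0],[0,0,0]],
])

```text
clock: 8.38
eef_pos: [0.5588, 0.0232, 0.0249]
eef_rot: [-0.529, 0.469, 0.531, 0.467]
wrist_force: [-4.1, -0.2, -0.6]
finger_gap: 0.0132
```

servo_tool([
  [[0,-0.002,0],[0,0,0]],
  [[0,0,0],[0,0,0]],
  [[0,0,0],[0,0,0]],
])

```text
clock: 8.63
eef_pos: [0.5587, 0.0232, 0.0246]
eef_rot: [-0.529, 0.47, 0.532, 0.466]
wrist_force: [-11.8, -0.5, 4.6]
finger_gap: 0.0125
```

The board stopped at TCP press x ≈ −89 mm with a 12 N push back, which fits the back stop. Checking before I release.

```bash
python3 - <<'E'
from h import *
snap('scene','scene6');snap('side','side6')
a=[]
for n,o in(('scene6',(210,170)),('side6',(210,150))):
    im=cv2.imread(f'pics/{n}.png')[o[1]:o[1]+190,o[0]:o[0]+190];a.append(cv2.resize(im,None,fx=2.1,fy=2.1,interpolation=2))
cv2.imwrite('pics/c6.png',np.hstack(a))
E
```

```text
(no output)
```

View pics/c6.png

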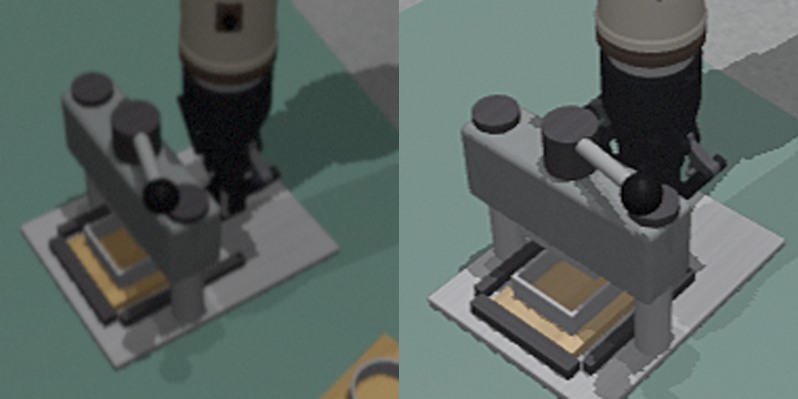

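The board's front edge lies against the stop between the rails in both views. I'll ease the pressure, release, and go up with a slight backward move.

servo_tool([
  [[0,0.003,0],[0,0,0]],
  [[0,0,0],[0,0,0]],
])

```text
clock: 8.9
eef_pos: [0.5589, 0.0232, 0.0252]
eef_rot: [-0.53, 0.468, 0.53, 0.468]
wrist_force: [-1.5, 0.0, -2.3]
finger_gap: 0.0128
```

servo_tool([
  [[0,0,0],[0,0,0]],
  [[0,0,0],[0,0,0]],
  [[0,0,0],[0,0,0]],
  [[0,0,0],[0,0,0]],
  [[0,0,0],[0,0,0]],
  [[0,0,0],[0,0,0]],
  [[0,0,0],[0,0,0]],
  [[0,0,0],[0,0,0]],
], hand=-0.2)

```text
clock: 9.57
eef_pos: [0.5595, 0.0232, 0.0253]
eef_rot: [0.53, -0.468, -0.53, -0.468]
wrist_force: [0.2, -0.5, 0.9]
finger_gap: 0.0514
```

servo_tool([
  [[-0.015,0,0],[0,0,0]],
  [[-0.02,0,0],[0,0,0]],
  [[-0.025,0.005,0],[0,0,0]],
  [[-0.025,0.02,0],[0,0,0]],
  [[-0.02,0.025,0],[0,0,0]],
  [[0,0.03,0],[0,0,0]],
  [[0,0.02,0],[0,0,0]],
  [[0,0,0],[0,0,0]],
])

```text
clock: 10.23
eef_pos: [0.4555, 0.0099, 0.1302]
eef_rot: [-0.529, 0.469, 0.531, 0.467]
wrist_force: [-1.0, -0.4, -0.1]
finger_gap: 0.0512
```

```bash
python3 - <<'E'
from h import *
S=snap('scene','scene7');D=snap('side','side7');W=snap('wrist','wrist7')
a=[]
for n,o in(('scene7',(210,170)),('side7',(210,150))):
    im=cv2.imread(f'pics/{n}.png')[o[1]:o[1]+190,o[0]:o[0]+190];a.append(cv2.resize(im,None,fx=2.1,fy=2.1,interpolation=2))
cv2.imwrite('pics/c7.png',np.hstack(a)); s=r.read_state();print(s['clock'],s['eef_pos'],s['wrist_force'])
E
```

```text
10.3833 [0.46099358 0.01076701 0.13071185] [0.54112791 0.02003767 0.6356528 ]
```

View pics/c7.png

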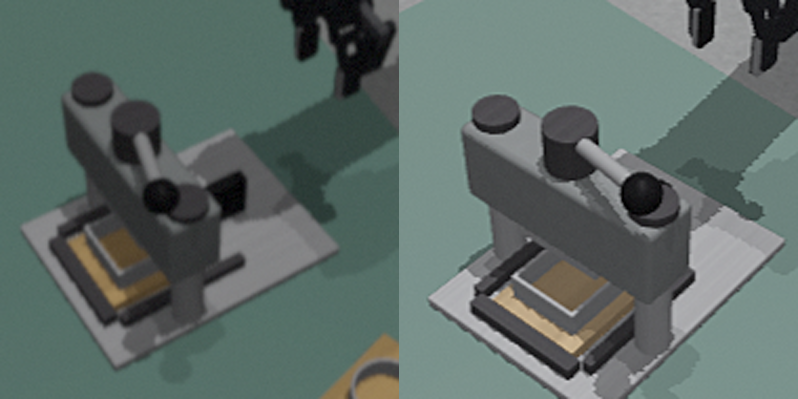

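View pics/wrist7.png

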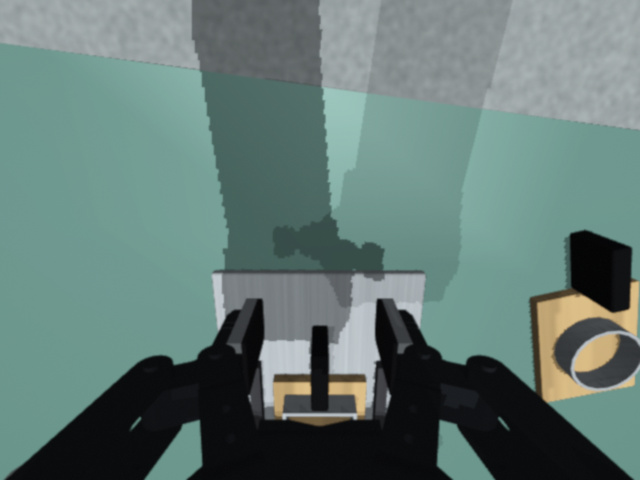

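The arm is clear and the board looks straight: near edge at row ≈376, bed edge at row ≈271, handle at x ≈320. Last check on depth.

```bash
python3 - <<'E'
from h import *
W=dict(np.load('pics/wrist7.npz'))
a=np.radians(7.1);P=np.array([.647,.0335]);Rp=np.array([[np.cos(a),np.sin(a)],[-np.sin(a),np.cos(a)]])
f=lambda p,z:np.round(Rp@(ray(W,p,z)[:2]-P),4)
print('bed edge',f((214,271),.01),f((424,272),.01),'board rear corners',f((274,376),.022),f((366,376),.022),'handle end',f((320,328),.056))
S0=dict(np.load('pics/scene0.npz'))['image'];S7=dict(np.load('pics/scene7.npz'))['image']
print('round diff',np.abs(S0[300:410,345:440].astype(int)-S7[300:410,345:440]).mean())
E
```

```text
bed edge [-0.1589 -0.0866] [-0.158   0.0883] board rear corners [-0.0631 -0.0392] [-0.0631  0.0425] handle end [-0.1335  0.0015]
round diff 4.271323763955343
```

```bash
python3 - <<'E'
from h import *
W=dict(np.load('pics/wrist7.npz'))
a=np.radians(7.1);P=np.array([.647,.0335]);Rp=np.array([[np.cos(a),np.sin(a)],[-np.sin(a),np.cos(a)]])
f=lambda p,z:np.round(Rp@(ray(W,p,z)[:2]-P),4)
for z in(.01,.022): print(z,f((274,376),z),f((320,328),z),f((320,328-2),z))
cv2.imwrite('pics/w7c.png',cv2.resize(cv2.imread('pics/wrist7.png')[250:430,200:440],None,fx=3.3,fy=3.3,interpolation=2))
E
```

```text
0.01 [-0.0532 -0.0411] [-0.1045  0.0017] [-0.1065  0.0017]
0.022 [-0.0631 -0.0392] [-0.112   0.0016] [-0.1139  0.0016]
```

View pics/w7c.png

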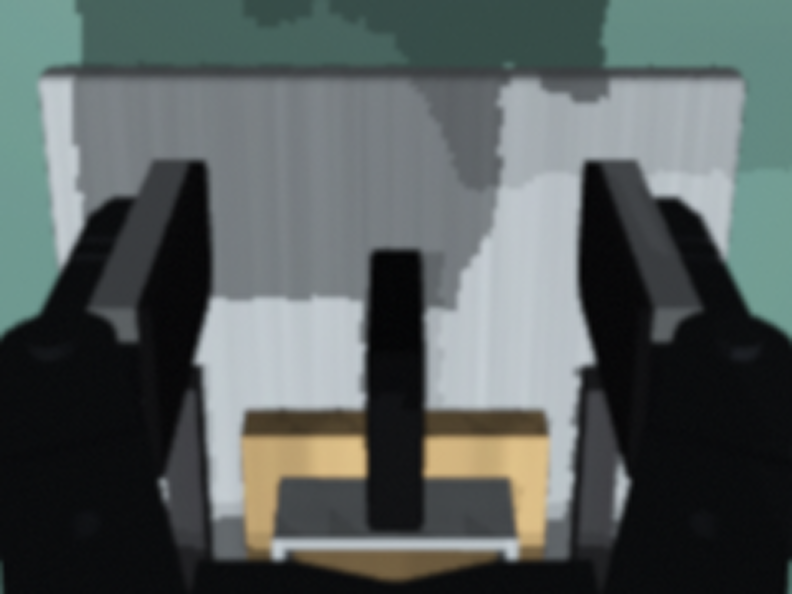

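The row-375 edge is the bottom of the board's end face, at z = 10 mm. That puts the rear face at x ≈ −54 mm against −55 expected, so the board is home. Handing in.

```bash
python3 -c "
from workcell import r
print(r.read_state()['clock']);r.job_done()"
```

```text
10.3833
the job is handed in; nothing more can be done
```

The rectangular-frame board is loaded in the press and I handed the job in at 10.4 s. I gripped it by its handle, set it low between the rails, and slid it in until it met the back stop with about 12 N of push back. Then I released it and moved the arm clear.

- **Depth:** the wrist view puts the board's rear face at x ≈ −53 to −55 mm in the press frame, against −55 mm when fully home. My first reading of that edge gave −63 mm, because I took it at the height of the board's top. The picture shows it is the bottom edge of the end face.
- **Disagreement:** the same wrist view put the bed's front edge at −158 mm against −155 mm given, so I trust the depth to about 3–4 mm.
- **Alignment:** the handle is about 2 mm off the centre line, and the board looks straight and flat between the rails in the pictures.
- **Round-cutter board:** it was never touched. A before/after comparison of that part of the scene image showed only a small difference (4.3 grey levels on average), and I did not re-measure its position.

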